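# Snap a stud into the proof-pull stand and tug-test it

### The job

Take the flat-sided snap stud out of the wooden rack and press it down into the socket of the sprung pull stand until it snaps in and its collar sits fully home, pressing with no more than about 22 N. Then prove that the snap holds: pull straight up on the stud with about 12 N (between 9 and 16 N, never over 20 N) and keep that pull for two seconds. Let go and leave the stud home in the stand, with the plain round pin and the other things undisturbed.

Things in the scene. Friction and masses are not known exactly. Their poses are not given: they have to be found in the camera images.
- stud_grip (a point): Centre of the grip of the snap stud (loose, about 0.1 kg), half-way up an upright aluminium block with two grooved flat faces: 16 mm thick along its x, 26 mm along its y, 44 mm high. Below it a round collar, 28 mm across, 4 mm thick (top 22 mm, underside 26 mm below this point), then the stem. z up along the stem. At first it stands in one of the rack's two holes.
- stud_collar (a point): Centre of the underside of the stud's collar; z up along the stem. It meets socket_mouth when fully home. Below it hangs a steel stem 44 mm long: 13 mm long 18 mm thick, then a neck 13 mm long 10 mm thick, then an 18 mm thick head with a flat shoulder on top (26 mm below this point) and, 15 mm long, a cone down to a 6 mm tip.
- socket_mouth (a point): Centre of the socket's mouth, in the flat top of the pull stand's floating aluminium head (104 x 64 x 14 mm), 60 mm above the bench at rest; z up. An upright round hole of 20 mm, 2 mm chamfer: any yaw fits. Two spring jaws 5 mm thick, reach into it 15 to 25 mm below the mouth, 11 mm apart at rest, and snap over the stud's shoulder. Their height differs from start to start.
- stand: Pull stand, screwed to the bench: dark steel base 124 x 92 x 8 mm, two posts with coil springs carrying the floating head. Origin under its centre, below the socket. The jaws resist the stud with up to about 10 N somewhere between 25 mm and 1.5 mm before home, then snap over it. Snapped in, the stud has 1.5 to 6.5 mm of free lift before the jaws catch its shoulder.
- rack: Wooden rack block 56 x 132 x 48 mm, fixed; origin under its centre, long along its y. Two upright 21 mm holes, 32 mm either side of the centre, hold the snap stud and the plain pin loosely, collars resting on its top 48 mm above the bench.
- head (a joint): Height of the stand's floating head against its rest height, m: plus is up. The springs take 12 N for each mm, so it reads +0.001 at a 12 N pull and -0.001 at a 12 N press; stops at +-0.006.
- pin_grip (a point): Centre of the round head (20 mm across, 44 mm high) of the plain gauge pin standing in the rack's other hole, 64 mm from the stud; not to be disturbed.
- mixing_bowl: Small green mixing bowl, 67 mm across, 37 mm high; origin under its centre; bystander.
- spirit_lamp: Spirit lamp, round clear body 68 mm across, 72 mm high; origin under its centre; bystander.
- tape: Roll of yellow tape lying flat, 48 mm across, 12 mm high; origin under its centre; bystander.
Not all that is in view belongs to the job. Leave any yellow look-alike of the part that bears stud_grip alone.

How it is judged:
On the way, in this order (a step that is already met when the one before it is completed fails the run):
1. the stud is pressed fully home in the socket (collar within 1.4 mm of the head) (z of stud_collar in the frame of socket_mouth below 0.0014 m and horizontal distance between stud_collar and socket_mouth below 0.003 m), for 0.1 s.
2. the snapped-in stud is pulled up with 8 to 17 N, kept for 1 s (value of joint head between 0.00067 and 0.001417 m and z of stud_collar in the frame of socket_mouth below 0.0085 m and horizontal distance between stud_collar and socket_mouth below 0.004 m and contact force between stud and head above 4 N), for 1 s.
At the end, for the whole second after the job is handed in: Stud upright (0.1 rad) in the socket, collar within 3.5 mm of the head's top and 3 mm of its axis, let go and at rest; head back at rest height (-1.2 to +0.6 mm); plain pin within 12 mm, bowl, lamp and tape within 15 mm of where they were (z of stud_collar in the frame of socket_mouth below 0.0035 m and horizontal distance between stud_collar and socket_mouth below 0.003 m and angle between stud_collar's own z axis and vertical below 0.1 rad and value of joint head between -0.0012 and 0.0006 m and linear speed of stud below 0.02 m/s and distance of pin_grip from where it was at the start of the episode below 0.012 m and distance of each of mixing_bowl, spirit_lamp, tape from where it was at the start of the episode below 0.015 m); the robot touches nothing.
It fails at once if the stud is pulled with over 22 N (value of joint head above 0.00183 m).
It fails at once if the head is pressed down with over 28 N (value of joint head below -0.00233 m).
It fails at once if the plain pin, bowl, lamp or tape roll is disturbed (distance of pin_grip from where it was at the start of the episode above 0.012 m or distance of any of mixing_bowl, spirit_lamp, tape from where it was at the start of the episode above 0.015 m).
It also fails if it takes over 67 s, if anything falls off the work surface, if the arm or the gripper's body presses on something with over 40 N, if the wrist force passes 120 N, or if a joint passes its speed limit or range.

### The arm

A 7-joint arm with a two-finger parallel gripper is mounted at the origin on a cart in front of the work surface, level with it; the furniture and walls round the work are solid. World frame = base frame: x ahead of the robot, y to its left, z up, the work surface at z = 0. Lengths are in m, angles in rad, forces in N, time in s.
With the tool pointing down it reaches from about 0.425 to 0.825 m from the base axis. Payload 3.6 kg.
Tool frame: the origin (TCP) lies where the fingers leave the gripper's body, on its centre line; the fingertips stand 73 mm ahead of it and the grasp point (between the pads) lies 54 mm ahead of it; z points along the fingers, y is the line along which they close (so a half turn about z gives the same grasp; the last joint's range is limited). The gripper opens to 85 mm and grips with 20 to 120 N. Pads are 22 mm wide; open, the fingers measure 114 mm over their backs; the gripper's body (76 mm by 85 mm) begins 54 mm behind the grasp point. The pads swing forward as they close: fully open they stand 13 mm farther back than shut.
Start: joints at [1.117, 0.615, -0.013, 1.423, 0.008, 1.103, -0.04], TCP at [0.27, -0.591, 0.304] pointing down, gripper open.
Joint ranges: [-3.12, 3.12], [-0.3, 2.06], [-1.34, 1.32], [0.26, 2.42], [-1.36, 4.5], [0.01, 1.98], [-2.84, 2.84]. Speed limits (rad/s): [2.79, 2.79, 3.14, 3.14, 3.14, 3.14, 3.14].

### API

Orientations are given as a unit quaternion [x, y, z, w].
In Python, from station import arm, snapshot, camera_info, ticket gives the robot as it stands. Calls block until the motion is done:
- arm.movep(position, orientation): joint-space move of the TCP to a pose.
- arm.line_to(position, velocity=0.15, ori=None): straight line of the TCP; ori=None keeps the orientation; velocity is the mean speed in m/s.
- arm.move_j(angles): joint-space move.
- arm.move_gripper(opening, effort=None): opening from 0.0 (shut) to 1.0 (fully open); effort is the grip in N (None keeps the last); returns when the fingers have stopped.
- arm.pause(seconds).
- arm.ik(position, orientation): joint angles nearest the present ones, or None.
- snapshot(name): name is "scene" or "top" or "wrist"; returns the picture (480x640x3 uint8, blue, green, red); there is no depth.
- camera_info(name): a dict with "fx", "fy", "cx", "cy" (pixels), "R" (3x3) and "t" (3): a world point X has camera coordinates R X + t; the wrist camera has in their place "T_tool_cam" (4x4, takes a point from camera to tool coordinates, whose origin is the TCP and whose axes are the flange's). Camera axes: x right, y down, z forward; pixel columns grow to the right and rows downward; lengths in m; the calibration is good to about 2 mm. A picture is of the moment at which its call begins: read the wrist's pose just before it. camera_info takes no time and is no camera call.
A pose or a line that the arm cannot do raises arm.MotionError and nothing moves.
- ticket.finish_job(): hands the job in; it is judged then, once.
Readings, each from a call of its own:
- arm.read_time(): time.
- arm.read_joint_positions(): joint angles.
- arm.read_dq(): joint speeds.
- arm.read_effort(): joint torques, N m.
- arm.read_tool_pos(): TCP position.
- arm.read_eef_rot(): TCP orientation.
- arm.read_ft_force(): force on the tool from outside, world axes, zero at the start.
- arm.read_wrist_torque(): the same for the moment, N m.
- arm.read_opening(): opening from 0.0 (shut) to 1.0 (fully open).
- arm.read_finger_force(): force on a finger pad.
Only numpy, scipy, OpenCV 4.12 (cv2) and the standard library are available. Lean on these libraries where they do the work, as an engineer would, in place of code of your own. Each camera call takes 0.05 s, during which the arm holds its last target. There are 200 camera calls.

## Working session

There is one attempt and no reset: what is moved stays moved. The work goes in short steps, each a Python script; the robot and the scene stay as the last script left them, time stands still between calls to the robot, and variables do not carry over. Pictures are saved under pics/ and viewed, at most 10 in all, crops included, and the job is handed in when it is done.

```bash
ls; mkdir -p pics; python3 - <<'E'
from station import arm, snapshot, camera_info
import cv2, numpy as np
for n in ["scene","top"]:
    cv2.imwrite(f"pics/{n}0.png", snapshot(n)); print(n, camera_info(n))
print(camera_info("wrist"))
print(arm.read_time(), arm.read_tool_pos(), arm.read_eef_rot(), arm.read_ft_force())
E
```

```text
pics
scene {'fx': 457.43665170284345, 'fy': 457.43665170284345, 'cx': 321.8272749600377, 'cy': 236.90301879489417, 'R': array([[-0.74132739, -0.67088507,  0.01862584],
       [-0.48657133,  0.51813201, -0.70341137],
       [ 0.46225754, -0.53052092, -0.71053889]]), 't': array([0.45093929, 0.33888409, 0.66876899])}
top {'fx': 441.733348546477, 'fy': 441.733348546477, 'cx': 315.93984517017816, 'cy': 243.93242929530797, 'R': array([[ 0.00469659, -0.99965953,  0.02566637],
       [-0.98090172, -0.00959629, -0.19426718],
       [ 0.19444734, -0.02426379, -0.98061282]]), 't': array([0.00717029, 0.59889187, 0.81409907])}
{'fx': 412.27478928695496, 'fy': 412.27478928695496, 'cx': 322.5851118302607, 'cy': 238.90522360921688, 'T_tool_cam': array([[ 7.79090475e-04, -9.50200179e-01, -3.11639235e-01,
         7.99526418e-02],
       [ 9.99999515e-01,  5.52436843e-04,  8.15572885e-04,
        -9.96313568e-04],
       [-6.02796507e-04, -3.11639719e-01,  9.50200148e-01,
        -7.02948493e-02],
       [ 0.00000000e+00,  0.00000000e+00,  0.00000000e+00,
         1.00000000e+00]])}
0.1 [ 0.26946984 -0.59094771  0.30286041] [ 9.77201198e-01  2.12312273e-01 -2.51082039e-04 -1.11983070e-03] [ 0.33547802 -0.26574206  0.2067384 ]
```

View pics/scene0.png

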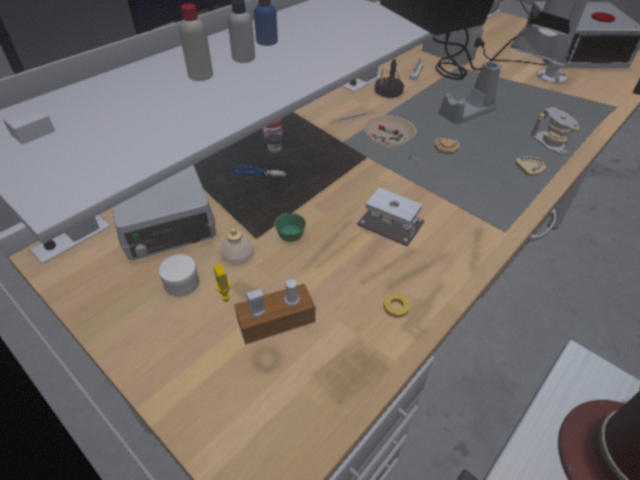

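View pics/top0.png

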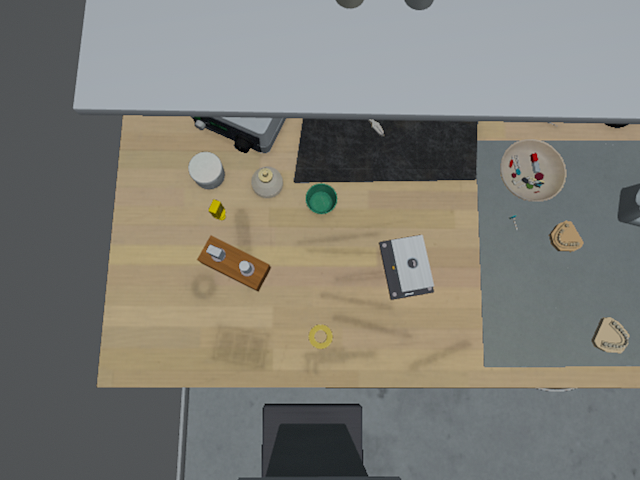

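Candidates for the stud are the aluminium block at top (215,253) / scene (256,300), the round-headed pin at top (247,268) / scene (292,292), and the yellow look-alike at top (217,209) / scene (222,282). The flat block is the likely one. The stand's socket is at top (413,263), the tape at (321,336), the bowl at (321,198) and the lamp at (266,181). I'll check with one close crop.

```bash
cat > h.py <<'E'
from station import arm, snapshot, camera_info
import cv2, numpy as np
from scipy.spatial.transform import Rotation as Ro
def cam(n):
    c=camera_info(n); K=np.array([[c['fx'],0,c['cx']],[0,c['fy'],c['cy']],[0,0,1]])
    if n!="wrist": return K,np.array(c['R']),np.array(c['t'])
    T=np.eye(4);T[:3,:3]=Ro.from_quat(arm.read_eef_rot()).as_matrix();T[:3,3]=arm.read_tool_pos()
    W=np.linalg.inv(T@np.array(c['T_tool_cam'])); return K,W[:3,:3],W[:3,3]
def onplane(c,u,v,z):
    K,R,t=c; d=R.T@np.linalg.solve(K,[u,v,1.]); o=-R.T@t
    return o+d*(z-o[2])/d[2]
def proj(c,X):
    K,R,t=c; p=K@(R@np.asarray(X,float)+t); return p[:2]/p[2]
def down(yaw):  # tool z down, tool y axis (closing) at angle yaw from world x
    y=np.array([np.cos(yaw),np.sin(yaw),0]); z=np.array([0,0,-1.]); x=np.cross(y,z)
    return Ro.from_matrix(np.c_[x,y,z]).as_quat()
E
python3 - <<'E'
from h import *
a=cv2.imread("pics/top0.png");b=cv2.imread("pics/scene0.png")
r=lambda im,x,y:cv2.resize(im[y:y+75,x:x+100],(800,600),interpolation=cv2.INTER_CUBIC)
f=lambda im:cv2.resize(im,(400,300))
out=np.vstack([np.hstack([f(r(a,185,225)),f(r(b,225,260))]),np.hstack([f(r(a,365,225)),f(r(b,345,175))])])
cv2.imwrite("pics/crop1.png",out)
c=cam("top");s=cam("scene")
print("stud",onplane(c,215,251,.094),onplane(s,256,295,.094))
print("pin",onplane(c,245,267,.094),onplane(s,292,285,.094))
print("sock",onplane(c,413,263,.06),onplane(s,395,207,.06))
E
```

```text
stud [0.57643754 0.20181796 0.094     ] [0.57623891 0.20136775 0.094     ]
pin [0.54661585 0.14464149 0.094     ] [0.54741057 0.14547822 0.094     ]
sock [ 0.56218857 -0.1796383   0.06      ] [ 0.55620571 -0.17330438  0.06      ]
```

View pics/crop1.png

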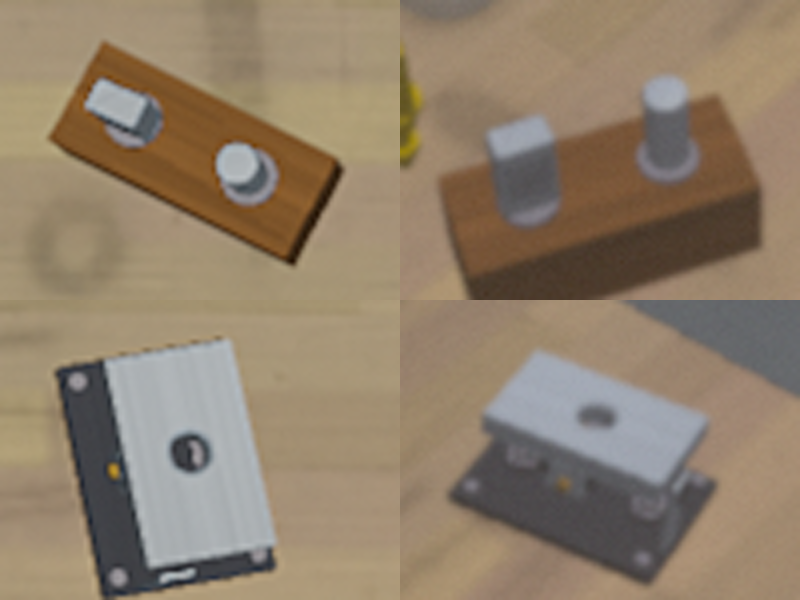

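The crop confirms that the left item (top 215,251; scene 256,295) is the flat-sided block on a collar, and the right one is the round pin. The socket is at top (412.7,263.2). I'll take a close wrist look above each.

```bash
python3 - <<'E'
from h import *
for yaw in np.deg2rad([-25,155]):
    print(np.rad2deg(yaw),[ (lambda q: None if q is None else np.round(q,2))(arm.ik(p,down(yaw))) for p in ([.562,-.178,.26],[.576,.2017,.26],[.576,.2017,.13])])
arm.movep([.562,-.178,.26],down(np.deg2rad(-25)))
arm.pause(.3);c1=cam("wrist");i1=snapshot("wrist")
arm.movep([.576,.2017,.26],down(np.deg2rad(-25)))
arm.pause(.3);c2=cam("wrist");i2=snapshot("wrist")
np.save("c.npy",np.array([c1,c2],dtype=object),allow_pickle=True)
cv2.imwrite("pics/w1.png",i1);cv2.imwrite("pics/w2.png",i2)
print(proj(c1,[.562,-.1796,.06]),proj(c2,[.576,.2017,.096]),arm.read_time(),arm.read_ft_force())
E
```

```text
-25.0 [array([ 0.42,  0.57, -0.24,  1.66,  0.16,  0.93, -0.31]), array([-0.11,  0.63, -0.44,  1.59,  0.3 ,  0.99, -1.08]), array([-0.24,  0.77, -0.23,  1.71,  0.25,  0.69, -1.03])]
155.0 [array([ 0.89,  0.82, -1.15,  1.64,  0.8 ,  1.22,  2.26]), array([ 0.22,  0.85, -1.15,  1.58,  0.81,  1.25,  1.63]), array([ 0.22,  1.06, -1.15,  1.69,  1.07,  1.15,  1.45])]Traceback (most recent call last):
  File "<stdin>", line 8, in <module>
ValueError: could not broadcast input array from shape (3,3) into shape (3,)
```

```bash
python3 - <<'E'
from h import *
import pickle
c=cam("wrist");cv2.imwrite("pics/w2.png",snapshot("wrist"));pickle.dump(c,open("c2.pkl","wb"))
print(proj(c,[.576,.2017,.096]),arm.read_time(),arm.read_tool_pos(),arm.read_ft_force())
E
```

```text
[322.73248753 243.84452357] 4.1083 [0.57614111 0.20126003 0.26002243] [ 0.32524727 -0.02181347  0.06190406]
```

View pics/w2.png

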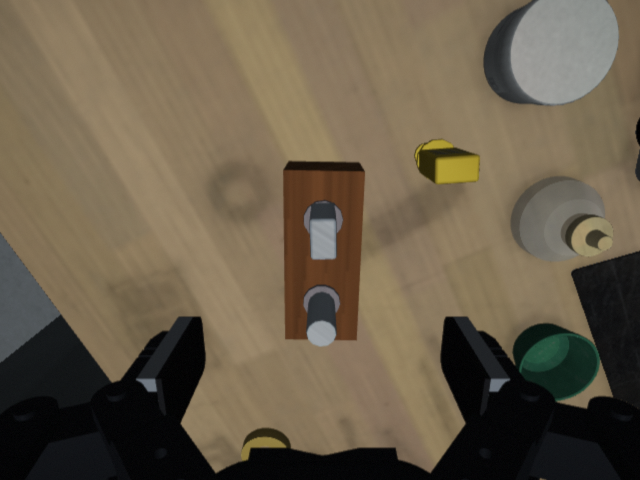

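The stud's bright top face is centred near (323,240) and almost aligned with the image axes. The pin top is at (321,333). I'll measure the face with code and enlarge it.

```bash
python3 - <<'E'
from h import *
import pickle
c=pickle.load(open("c2.pkl","rb"));im=cv2.imread("pics/w2.png")
g=cv2.cvtColor(im,cv2.COLOR_BGR2GRAY).astype(np.uint8); x0,y0=283,190
s=cv2.resize(g[y0:y0+90,x0:x0+80],None,fx=8,fy=8,interpolation=cv2.INTER_CUBIC)
m=(s>140).astype(np.uint8); m=cv2.morphologyEx(m,cv2.MORPH_OPEN,np.ones((41,41)))
k=max(cv2.findContours(m,0,1)[0],key=cv2.contourArea); r=cv2.minAreaRect(k); b=cv2.boxPoints(r)
P=[onplane(c,x0+x/8-.44,y0+y/8-.44,.096) for x,y in b]; ce=np.mean(P,0)
e=[P[1]-P[0],P[2]-P[1]]; print(ce,[(np.linalg.norm(v),np.rad2deg(np.arctan2(v[1],v[0]))) for v in e])
o=cv2.cvtColor(s,cv2.COLOR_GRAY2BGR); cv2.drawContours(o,[b.astype(int)],0,(0,0,255),1); cv2.imwrite("pics/w2c.png",cv2.resize(o,(533,600)))
E
```

```text
[0.57716992 0.20416518 0.096     ] [(np.float64(0.013008366742921777), np.float64(-24.62460010680342)), (np.float64(0.02339142906706694), np.float64(-114.17279395716338))]
```

View pics/w2c.png

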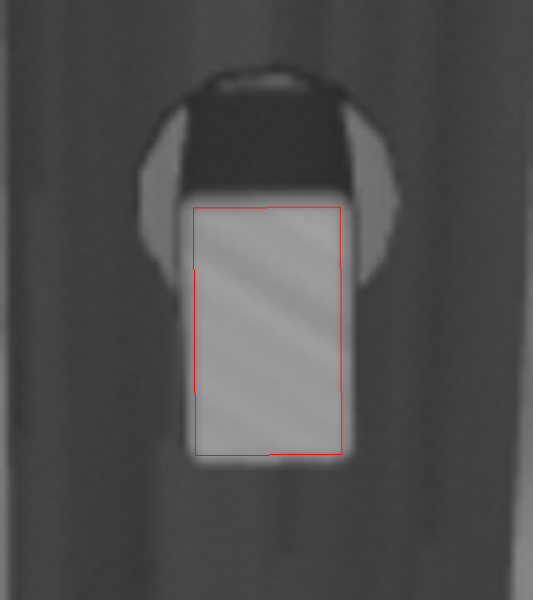

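The face is clean, yaw is −25° and the centre is (0.577, 0.204). I'll grasp and lift, then look at the stand with the stud held so the tip and socket are in one picture.

```bash
python3 - <<'E'
from h import *
import pickle
q=down(np.deg2rad(-25)); x,y=.577,.2035; zg=.076+.054
arm.move_gripper(.5)
arm.movep([x,y,.18],q); arm.line_to([x,y,zg],.06); arm.pause(.2)
print(arm.read_ft_force())
arm.move_gripper(0,60); arm.pause(.2)
print(arm.read_opening(),arm.read_finger_force(),arm.read_ft_force(),arm.read_tool_pos())
arm.line_to([x,y,.26],.12); arm.pause(.2)
print("lifted",arm.read_opening(),arm.read_finger_force(),arm.read_ft_force())
arm.movep([.56,-.177,.26],q); arm.pause(.4)
c=cam("wrist");cv2.imwrite("pics/w3.png",snapshot("wrist"));pickle.dump((c,arm.read_tool_pos()),open("c3.pkl","wb"))
cv2.imwrite("pics/t3.png",snapshot("top"))
p=arm.read_tool_pos();print(p,proj(c,[.56,-.178,.06]),proj(c,p-[0,0,.124]),arm.read_ft_force(),arm.read_time())
E
```

```text
[0.34398275 0.15887804 0.11370985]
0.17710115894241338 58.501004576683044 [-0.50628549  1.23902976  1.99232626] [0.57712415 0.2035472  0.13026592]
lifted 0.18102665443805685 58.392863273620605 [-0.36126493 -0.21634804 -0.77837105]
[ 0.5600523  -0.17685445  0.25997593] [324.1671608  229.49631181] [323.82934526 270.80050347] [-0.19306532  0.00830868 -1.03599744] 10.1
```

View pics/w3.png

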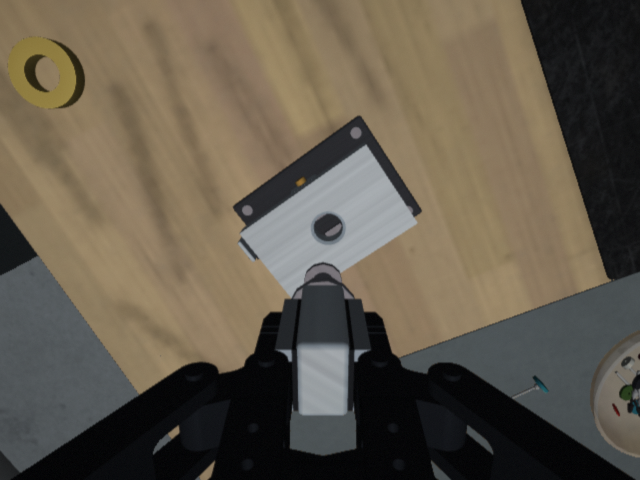

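The stud is held. The socket is at about (327,228) and the stud's head at about (323,270). I'll overlay the predicted outlines on an enlarged crop.

```bash
python3 - <<'E'
from h import *
import pickle
c,p=pickle.load(open("c3.pkl","rb"));im=cv2.imread("pics/w3.png")
x0,y0=265,205;o=cv2.resize(im[y0:y0+90,x0:x0+120],(800,600),interpolation=cv2.INTER_CUBIC);s=800/120
th=np.linspace(0,2*np.pi,60)
def circ(ctr,r,col):
    q=np.array([((np.array(proj(c,ctr+r*np.array([np.cos(a),np.sin(a),0])))-[x0,y0]+.5)*s-.5) for a in th]).astype(int)
    cv2.polylines(o,[q],True,col,1)
sk=onplane(c,327,228,.06);print(sk)
circ(sk,.010,(0,0,255));circ(sk,.012,(0,0,255))
zc=p[2]-.054+.002-.026  # collar underside est
a=np.array([p[0],p[1],0])
circ(a+[0,0,zc],.014,(0,255,0));circ(a+[0,0,zc-.029],.009,(255,0,0));circ(a+[0,0,zc-.044],.003,(0,255,255))
cv2.imwrite("pics/w3c.png",o)
E
```

```text
[ 0.56220682 -0.17784584  0.06      ]
```

View pics/w3c.png

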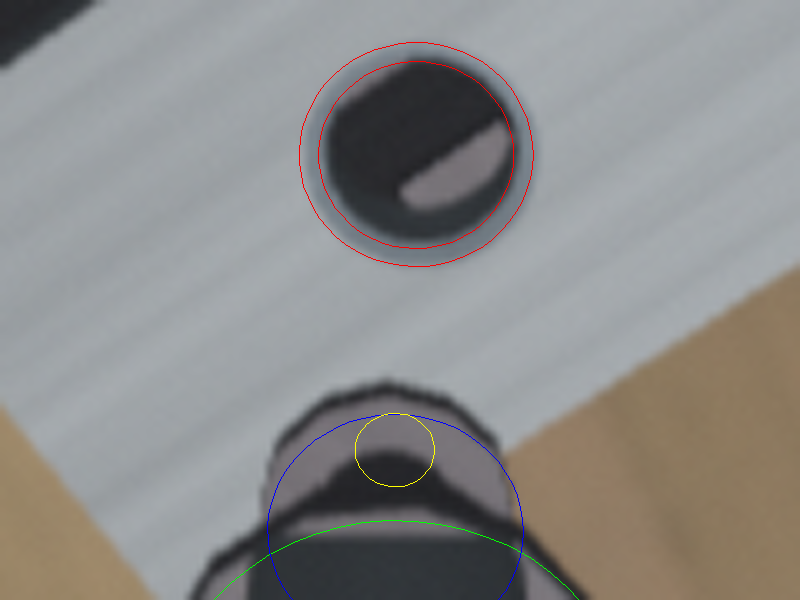

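The head's offset is explained by the stud sitting 2 mm below the grasp centre (I drew it above), leaving about 0.9 mm along tool x and −0.8 mm along tool y. I'll correct for that and press in force-guarded steps with lateral compliance.

```bash
cat > press.py <<'E'
from h import *
F=lambda: np.mean([arm.read_ft_force() for _ in range(3)],0)
def press(z_end,step,fmax,xy,f0,log=1):
    z=arm.read_tool_pos()[2]; xy=np.array(xy,float); n=0
    while z>z_end:
        z=max(z-step,z_end); arm.line_to([xy[0],xy[1],z],.02); f=F()-f0
        lat=f[:2]; xy=xy+np.where(np.abs(lat)>1.5,np.clip(1e-4*lat,-4e-4,4e-4),0); n+=1
        if log and (n%4==0 or np.linalg.norm(f)>3): print(round(arm.read_time(),2),np.round(z,4),np.round(arm.read_tool_pos(),4),np.round(f,1))
        if f[2]>fmax or np.linalg.norm(lat)>12: return xy,f,"force"
    return xy,f,"end"
E
python3 - <<'E'
from press import *
xy=[.5625,-.1789]
arm.movep([*xy,.22],down(np.deg2rad(-25))); arm.line_to([*xy,.19],.06); arm.pause(.4)
f0=F(); np.save("f0.npy",f0); print(f0)
print(press(.1475,.0015,14,xy,f0)); print(arm.read_opening())
E
```

```text
[-0.26356738 -0.96154615 -1.44132441]
12.43 0.1842 [ 0.5624 -0.1787  0.1841] [0.1 1.3 1.5]
13.43 0.1782 [ 0.5624 -0.1787  0.1781] [0.4 0.9 1.1]
14.43 0.1722 [ 0.5624 -0.1787  0.1721] [1.4 0.7 0.9]
15.43 0.1662 [ 0.5624 -0.1787  0.166 ] [0.5 0.7 0.4]
16.18 0.1617 [ 0.5628 -0.1788  0.1621] [0.3 0.7 4.3]
16.43 0.1602 [ 0.563  -0.1787  0.1606] [ 0.6 -0.3  4.9]
16.68 0.1587 [ 0.5631 -0.1787  0.1591] [0.7 1.5 6.7]
16.93 0.1572 [ 0.5631 -0.1787  0.1577] [1.1 1.3 6.5]
17.18 0.1557 [ 0.5632 -0.1787  0.1563] [1.6 0.9 6.9]
17.43 0.1542 [ 0.5634 -0.1788  0.155 ] [0.3 1.4 8.9]
17.68 0.1527 [ 0.5629 -0.1786  0.1519] [ 3.5  1.9 -0.2]
18.18 0.1497 [ 0.563  -0.1786  0.1499] [0.6 0.5 4. ]
18.43 0.1482 [ 0.5626 -0.1784  0.1478] [0.7 1.  0.9]
(array([ 0.56301603, -0.17853901]), array([0.93139114, 0.84883759, 0.22477152]), 'end')
0.18154679362836038
```

```bash
python3 - <<'E'
from press import *
f0=np.load("f0.npy")
r=press(.137,.0005,13,arm.read_tool_pos()[:2],f0,2); arm.pause(.3); print(r,F()-f0,arm.read_tool_pos(),arm.read_opening(),arm.read_time())
E
```

```text
19.68 0.1447 [ 0.5621 -0.1785  0.1446] [0.6 0.3 0.5]
20.68 0.1427 [ 0.5623 -0.1785  0.1427] [0.5 0.9 1.3]
21.18 0.1417 [ 0.5623 -0.1784  0.142 ] [-1.1  0.9  3.6]
21.43 0.1412 [ 0.5624 -0.1784  0.1418] [-1.4  0.2  7.3]
21.68 0.1407 [ 0.5624 -0.1785  0.1416] [-1.9  0.7  8.9]
21.93 0.1402 [ 0.5623 -0.1784  0.1414] [-2.4  1.3 10.9]
22.18 0.1397 [ 0.5623 -0.1784  0.1413] [-1.8  1.6 11.7]
22.43 0.1392 [ 0.5623 -0.1784  0.1411] [-2.   1.3 13.7]
(array([ 0.56146364, -0.17822155]), array([-2.00421489,  1.29226562, 13.69886004]), 'force') [-2.62247834  1.04853436 13.55800778] [ 0.56224175 -0.17836279  0.14113601] 0.1831769251925771 22.7333
```

Home: the jaw snapped at 8.9 N, and the collar contact is at the predicted height, 13.6 N press. Now the pull test.

```bash
python3 - <<'E'
from press import *
f0=np.load("f0.npy"); p=np.array(arm.read_tool_pos()); xy=p[:2]; z=.1405
while z<.1525:
    f=F()-f0
    if f[2]<-11: break
    z+=.0005 if f[2]>-9 else .0003
    arm.line_to([*xy,z],.02); 
    if f[2]<-2: print(round(z,4),np.round(f,1),np.round(arm.read_tool_pos()[2],4))
t0=arm.read_time()
while arm.read_time()-t0<2.4:
    arm.pause(.2); f=F()-f0; print(round(arm.read_time()-t0,2),np.round(f,1),round(arm.read_tool_pos()[2],5))
    if f[2]>-10 and z<.158: z+=.0002; arm.line_to([*xy,z],.02)
    if f[2]<-14.5: z-=.0003; arm.line_to([*xy,z],.02)
print(arm.read_opening(),arm.read_time(),z)
E
```

```text
0.149 [ 0.5  0.1 -3.2] 0.1485
0.1495 [ 1.9 -0.1 -7.6] 0.1488
0.1498 [  2.7  -0.3 -10.7] 0.1492
0.2 [  2.8  -1.2 -15.3] 0.14933
0.65 [  3.1  -0.1 -15.6] 0.14934
1.1 [  2.7  -1.2 -13.7] 0.14922
1.3 [  3.1  -0.5 -13.8] 0.14919
1.5 [  2.4  -0.5 -13.9] 0.14918
1.7 [  2.7  -0.3 -13.8] 0.14918
1.9 [  1.5  -0.3 -13.9] 0.14915
2.1 [  2.8  -0.3 -13.1] 0.14915
2.3 [  2.4   0.7 -13.5] 0.14915
2.5 [  2.1  -0.5 -14.5] 0.14916
0.17526943241583479 30.2333 0.14890000000000003
```

Pull held at about 13.7 N for over 2 s without slipping. I'll ease to about 12 N for a further second, then seat the stud lightly, release and retreat.

```bash
python3 - <<'E'
from press import *
f0=np.load("f0.npy"); xy=np.array(arm.read_tool_pos())[:2]
arm.line_to([*xy,.1486],.02)
for _ in range(6): arm.pause(.2); print(np.round(F()-f0,1))
z=.1486
while z>.1385:
    z-=.0005; arm.line_to([*xy,z],.02); f=F()-f0
    if f[2]>5: break
print("seat",z,np.round(f,1),arm.read_tool_pos())
arm.move_gripper(.5); arm.pause(.3); print(np.round(F()-f0,1))
p=np.array(arm.read_tool_pos()); arm.line_to([p[0],p[1],.30],.1); arm.pause(.5)
c=cam("wrist"); a=snapshot("wrist"); b=snapshot("scene")
cv2.imwrite("pics/end.png",np.hstack([cv2.resize(a[150:350,240:440],(400,400)),cv2.resize(b[160:260,345:445],(400,400),interpolation=cv2.INTER_CUBIC)]))
print(proj(c,[.5622,-.1778,.108]),proj(c,[.5622,-.1778,.06]),arm.read_time())
E
```

```text
[ 0.1 -0.5 -9.7]
[ 1.   0.6 -9.6]
[ 1.  -0.2 -9.4]
[ 1.5 -0.9 -9.9]
[-0.4  0.2 -8.6]
[ 0.3 -0.3 -8.6]
seat 0.1411 [-1.   0.1  7.1] [ 0.56214734 -0.1783937   0.14170872]
[0.7 1.3 1.3]
[323.26116688 230.34322137] [323.17482174 212.26940158] 38.45
```

View pics/end.png

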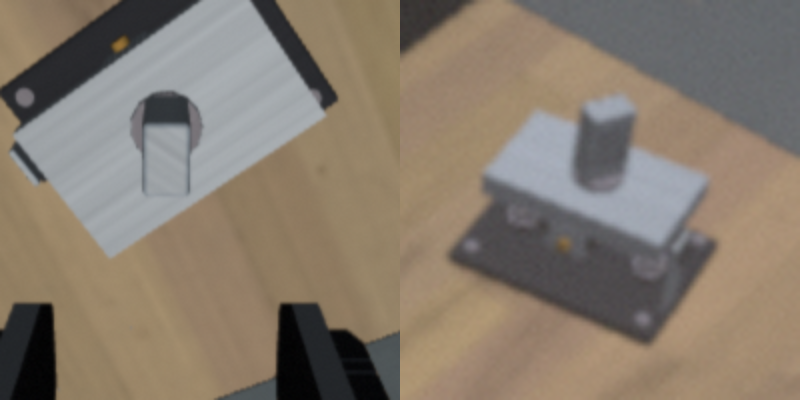

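The stud is upright with its collar flush on the head, and the gripper is clear of it. Handing in.

```bash
python3 -c "
from station import ticket; print(ticket.finish_job())"
```

```text
the job is handed in; nothing more can be done
None
```

The job is handed in (no verdict was returned): the stud was pressed home at about 14 N, held against a pull of about 14 N (13–15.6 N measured) for over 2 s, then seated again, released and left upright in the stand; the pin, bowl, lamp and tape were not touched.

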